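# Seat the keyed spindle in the hub of the rotation stand and hold it down

### The job

Take the keyed spindle (the one with the flat-sided grip block) out of the wooden rack and push its shaft into the hub of the green stand, turning it until its key slips into the keyway; then keep pushing against the spring in the hub until the black disc sits fully home on the hub face. Finish while still holding it pressed down there, as a colleague would want it to tighten the lock screw; do not let go, and leave the other spindle and everything else on the table where they are.

Things in the scene. Friction and masses are not known exactly. Their poses are not given: they have to be found in the camera images.
- spindle: Keyed spindle, about 0.22 kg (varies), 93 mm tall, upright in either of the two rack holes. Origin: centre of the shaft's lower tip, z up the shaft. Heights above the tip: 0-6 mm cone, 11 to 18 mm diameter; 6-45 mm round steel shaft, 18 mm diameter; 45-53 mm black disc, 50 mm diameter, whose underside rests on the rack; 53-93 mm aluminium grip block.
- grip (a point): Point on the spindle's axis in the grip block, 77 mm above the tip, axes as the spindle's. The block is 36 mm along x by 20 mm along y (pinch it across the 20 mm). A small nose at its foot (8 mm wide, 6 mm tall, lying on the disc, reaching 24 mm from the axis) points to +x, above the key.
- key (a point): Lower end of the spindle's key, 20 mm above the tip and 12 mm out from the axis on +x; axes as the spindle's. The key is a bar 6 mm wide, reaching 14 mm from the axis, from 20 mm above the tip up to the disc; the 20 mm of shaft below it are plain and enter the hub at any angle.
- collar (a point): Point on the spindle's axis at the underside of the black disc, 45 mm above the tip; axes as the spindle's.
- stand: Fixed stand: round green base 120 mm in diameter, 14 mm high, with an upright steel hub about 56 mm in diameter, its flat top face 76 mm above the table. Origin: centre of its underside, z up. A lock screw with a black knob sticks out of the hub to 50 mm from the axis on the -x side, 55 mm above the table. It does not move.
- hub_mouth (a point): Centre of the hub's bore at its top face; axes as the stand's, z up. Bore 20.4 mm in diameter. The keyway, an open slot 8 mm wide reaching 16 mm from the axis, runs full depth on the +x side: the spindle is in line when its x points along this x. With the disc on the hub face the spindle's tip is 45 mm below this point.
- ejector (a joint): Spring ejector, a brass pin in the bore: 0 at rest, its top 37 mm below the mouth; grows as the shaft pushes it down, m. It pushes up with 6 N at 0 and 12 N at 0.008, where the disc sits on the hub face; it lifts the spindle again if that is let go.
- rack: Fixed wooden rack 80 x 190 x 52 mm with two through holes of 31 mm diameter, 110 mm apart along its y. Origin: centre of its underside.
- plain_spindle: Bystander in the other rack hole: the same shaft and disc without a key or nose, with a round grip of 24 mm diameter and 30 mm height (83 mm tall in all). Origin: centre of its lower tip.
- slotted_weight: Bystander: brass weight, 48 mm diameter, 30 mm tall with its stem, near the robot. Origin: centre of its underside.
- screwdriver: Bystander: screwdriver 160 mm long lying near the robot. Origin near its middle, on its underside.
- spare_ring: Bystander: flat steel ring, 60 mm diameter, 12 mm tall, at the far side. Origin: centre of its underside.
- spare_pulley: Bystander: aluminium pulley, 68 mm diameter, 30 mm tall, at the far side. Origin: centre of its underside.
- cylinder_weight: Bystander: steel cylinder, 38 mm diameter, 45 mm tall, at the far right. Origin: centre of its underside.
Things that resemble listed ones, but are neither listed nor needed, are in the scene too. What is shaped like the spindle but pink is not meant.

How it is judged (in metres and radians):
On the way, in this order (a step that is already met when the one before it is completed fails the run):
1. the keyed spindle is lifted clear of the rack (tip more than 65 mm above the table) (height (world z) of spindle above 0.065 m), for 0.1 s.
2. its plain end is in the hub's bore (disc less than 35 mm above the hub face, on the axis within 4 mm) (z of collar in the frame of hub_mouth below 0.035 m and horizontal distance between spindle and hub_mouth below 0.004 m), for 0.1 s.
At the end, for the whole second after the job is handed in: keyed spindle in the hub: in line with the keyway within 0.2 rad, tilt under 0.06 rad, axis within 3 mm, disc within 2 mm of the hub face, ejector down by more than 5.5 mm, fingers still on it with more than 3 N; the other spindle still in the rack (z of collar in the frame of hub_mouth below 0.002 m and horizontal distance between collar and hub_mouth below 0.003 m and angle between spindle's own z axis and vertical below 0.06 rad and angle between the x axis of spindle and the x axis of stand, either way round below 0.2 rad and value of joint ejector above 0.0055 m and contact force between spindle and the fingers above 3 N and not (height (world z) of plain_spindle above 0.02 m)); the arm keeps its last pose, push and grip.
It fails at once if the plain spindle is moved by more than 25 mm (distance of plain_spindle from where it was at the start of the episode above 0.025 m).
It fails at once if a bystander is moved by more than 30 mm (distance of any of slotted_weight, screwdriver, spare_ring, spare_pulley, cylinder_weight from where it was at the start of the episode above 0.03 m).
It also fails if it takes over 48 s, if anything falls off the work surface, if the arm or the gripper's body presses on something with over 40 N, if the wrist force passes 120 N, or if a joint passes its speed limit or range.

### The arm

A 6-joint arm with a two-finger parallel gripper is mounted at the origin on the work surface. World frame = base frame: x ahead of the robot, y to its left, z up, the work surface at z = 0. Lengths are in mm, angles in degrees, forces in N, time in s.
With the tool pointing down it reaches from about 300 to 850 mm from the base axis. Payload 4.2 kg.
Tool frame: the origin (TCP) lies at the very end of the fingers, on their centre line; the grasp point (between the pads) lies 19 mm behind it (hold_point_z is the z of the grasp point in the tool frame, in mm); z points along the fingers, y is the direction in which the jaws open and shut (so a half turn about z gives the same grasp; the last joint's range is limited). The gripper opens to 91 mm and grips with 3 to 60 N. Pads are 32 mm wide; open, the fingers measure 118 mm over their backs; the gripper's body (76 mm by 178 mm) begins 60 mm behind the grasp point.
Start: joints at [-75.401, 18.312, 89.639, -0, 72.044, -1.146], TCP at [156.032, -553.441, 213.976] pointing down, gripper open.
Joint ranges: [-177.97, 177.97], [-48.28, 115.42], [12.27, 149.76], [-77.06, 257.06], [2.81, 150.46], [-146.56, 146.56]. Speed limits (degrees/s): [147.25, 147.25, 180, 180, 180, 180].

### API

Orientations are given as [roll, pitch, yaw] about the fixed x, y, z axes, in that order (R = Rz(yaw) Ry(pitch) Rx(roll)).
In Python, from workcell import state, grab_frame, job_done, hold_point_z gives the robot as it stands. The module is installed in compiled form; this text tells all that it offers.
- The arm moves only by the shell command python3 -m creep 'ROWS' [FORCE]. ROWS is JSON, a list of rows, each a list of 7 numbers: the closure, from 0 (fully open) to 1 (shut), then the shift along the tool's x, y, z in mm, then the turn, a rotation vector about the tool's x, y, z in degrees. A call has 1 to 5 rows; each row shifts and turns the commanded pose from where the row before left it, along the tool's axes as they then stand; what a row does not reach is not made up. A row lasts 1/8 s, in which the tool goes at most 62.5 mm and 10.7 degrees, less where a joint would pass 70% of its speed; a pose out of reach is approached as far as the arm can. A call is refused whole if a number of a shift passes 62.5 or a number of a turn 10.7, either way. A call with a gripper value outside its range is refused whole. The fingers move at their own pace and stop on an object; FORCE is the grip in N (left out, the last holds). Time passes only in rows, so rows that do not move let the fingers close. It gives the time, the measured TCP pose, the force and the opening at its end, in the units of the state.
- state(): the state, without advancing time (a new reading comes with each control period).
- grab_frame(name): name is "scene" or "top" or "wrist"; returns a dict with "frame" (400x640x3 uint8, red, green, blue), "fx", "fy", "cx", "cy" (pixels), "view" (4x4, takes a point from world to camera coordinates). Camera axes: x right, y down, z forward; pixel columns grow to the right and rows downward; lengths in mm; the calibration is good to about 2 mm. The wrist camera is an equidistant fisheye: a pixel r from the principal point sees the ray r / f radians off the axis. A picture is of the moment at which its call begins. There is no depth.
- job_done(): hands the job in, once; it reports no verdict.
The state is a dict: "time_s": time; "qpos": joint angles; "qvel": joint speeds; "effort": joint torques, N m; "ee_pos": TCP position; "ee_rot": TCP orientation; "force": force on the tool from outside, world axes, zero at the start; "torque": the same for the moment, N m; "gripper_width": finger opening in mm.
Only numpy, scipy, OpenCV 4.12 (cv2) and the standard library are available. Lean on these libraries where they do the work, as an engineer would, in place of code of your own. Each camera call takes 0.05 s, during which the arm holds its last target.

## Working session

There is one attempt and no reset: what is moved stays moved. The work goes in short steps, Python scripts to look and compute and a shell command to move; the robot and the scene stay as the last step left them, time stands still between calls to the robot, and variables do not carry over. Pictures are saved under pics/ and viewed, and the job is handed in when it is done.

```bash
mkdir -p pics
cat > h.py <<'E'
import numpy as np, cv2
from workcell import state, grab_frame, job_done, hold_point_z
def grab(name,fn):
    f=grab_frame(name); cv2.imwrite('pics/'+fn+'.png',f['frame'][:,:,::-1]); np.savez('pics/'+fn+'.npz',**f); return f
def load(fn): return dict(np.load('pics/'+fn+'.npz'))
def ray(f,u,v,fish=False):
    x=(u-f['cx'])/f['fx']; y=(v-f['cy'])/f['fy']
    if fish:
        r=np.hypot(x,y); s=np.sin(r)/r if r>1e-9 else 1.; d=np.array([x*s,y*s,np.cos(r)])
    else: d=np.array([x,y,1.])
    V=f['view']; R=V[:3,:3]; c=-R.T@V[:3,3]; d=R.T@d; return c,d/np.linalg.norm(d)
def onz(f,u,v,z,fish=False):
    c,d=ray(f,u,v,fish); return c+d*(z-c[2])/d[2]
def proj(f,p,fish=False):
    V=f['view']; q=V[:3,:3]@np.array(p)+V[:3,3]
    if fish:
        h=np.hypot(q[0],q[1]); r=np.arctan2(h,q[2]); return f['cx']+f['fx']*r*q[0]/h, f['cy']+f['fy']*r*q[1]/h
    return f['cx']+f['fx']*q[0]/q[2], f['cy']+f['fy']*q[1]/q[2]
def tri(a,b):
    A=[];B=[]
    for c,d in(a,b):
        P=np.eye(3)-np.outer(d,d);A.append(P);B.append(P@c)
    p=np.linalg.solve(sum(A),sum(B)); return p,[np.linalg.norm((np.eye(3)-np.outer(d,d))@(p-c)) for c,d in(a,b)]
E
python3 - <<'E'
from h import *
np.set_printoptions(precision=2,suppress=True)
for n in('scene','top','wrist'):
    f=grab(n,n+'0'); print(n,f['fx'],f['fy'],f['cx'],f['cy']); print(f['view'])
print(state(),hold_point_z)
E
```

```text
scene 390.10482836190783 390.10482836190783 323.5009045193041 200.91751698140385
[[  -0.82    0.58    0.02  481.28]
 [   0.35    0.52   -0.77 -120.1 ]
 [  -0.45   -0.63   -0.63 1149.6 ]
 [   0.      0.      0.      1.  ]]
top 380.57414043594565 380.57414043594565 317.91598241963266 197.51133596374606
[[   0.03   -1.     -0.03  -25.5 ]
 [  -1.     -0.03   -0.04  562.96]
 [   0.04    0.03   -1.   1001.42]
 [   0.      0.      0.      1.  ]]
wrist 309.70691628693146 309.70691628693146 322.42383208534386 197.84052957451433
[[   0.27   -0.96   -0.   -574.9 ]
 [  -0.93   -0.26    0.25  -29.11]
 [  -0.25   -0.07   -0.97  389.72]
 [   0.      0.      0.      1.  ]]
{'time_s': 0.15, 'qpos': array([-75.4 ,  18.34,  89.69,  -0.  ,  72.04,  -1.15]), 'qvel': array([ 0.  , -0.19, -0.15,  0.01,  0.1 ,  0.14]), 'effort': array([ -0.  , -41.28, -23.22,   0.07,   0.04,  -0.  ]), 'ee_pos': array([ 155.93, -553.06,  213.33]), 'ee_rot': array([-179.92,    0.  ,   15.75]), 'force': array([-0.17,  0.47,  0.03]), 'torque': array([-0.02, -0.01, -0.05]), 'gripper_width': 91.50039440248092} -18.8
```

View pics/scene0.png

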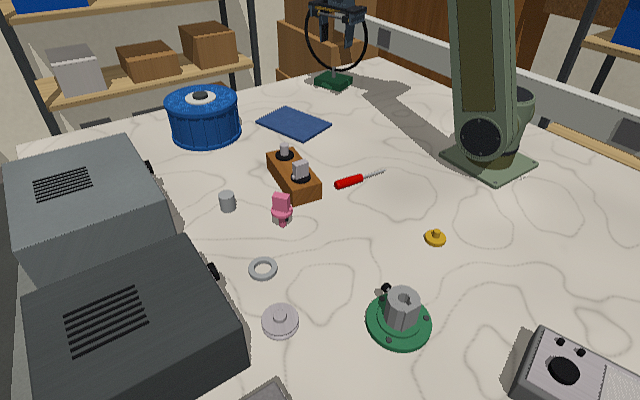

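View pics/top0.png

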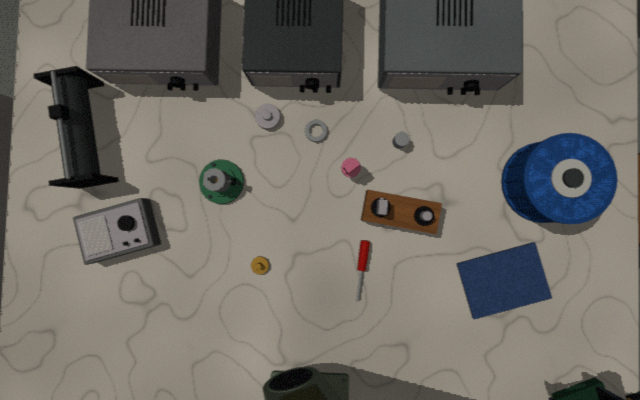

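View pics/wrist0.png

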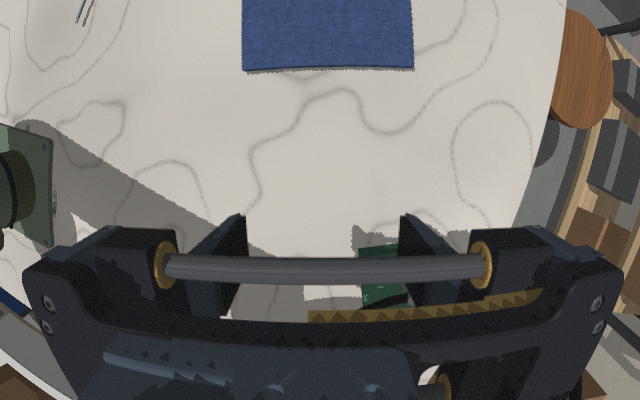

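Run:
```python
from h import *
np.set_printoptions(precision=1,suppress=True)
s=load('scene0');t=load('top0')
a=cv2.resize(s['frame'][0:100,280:400],None,fx=4,fy=4,interpolation=2)
b=cv2.resize(s['frame'][130:240,250:350],None,fx=4,fy=4,interpolation=2)
c=cv2.resize(t['frame'][150:250,330:450],None,fx=4,fy=4,interpolation=2)
im=np.zeros((900,900,3),np.uint8)
im=np.zeros((600,800,3),np.uint8)
im[:300,:360]=cv2.resize(a,(360,300)); im[:440,380:780]=b; im[300:600,:360]=cv2.resize(c,(360,300))
cv2.imwrite('pics/crop0.png',im[:,:,::-1])
d=cv2.resize(t['frame'][150:215,185:260],None,fx=8,fy=8,interpolation=2)
cv2.imwrite('pics/crop1.png',d[:,:,::-1])
d=cv2.resize(s['frame'][270:360,355:445],None,fx=6,fy=6,interpolation=2)
cv2.imwrite('pics/crop2.png',d[:,:,::-1])
print(onz(s,332,84,0), onz(t,590,390,0), onz(t,220,180,76),onz(s,404,296,76),onz(t,380,208,93),onz(t,427,216,83),proj(s,[156,-553,214]))
```

```text
[  53.7 -701.     0. ] [  86.1 -725.8   -0. ] [598.2 235.6  76. ] [597.1 251.3  76. ] [ 538.8 -163.9   93. ] [ 522.7 -280.    83. ] (np.float64(335.33048111137487), np.float64(43.42570366566994))
```

View pics/crop0.png

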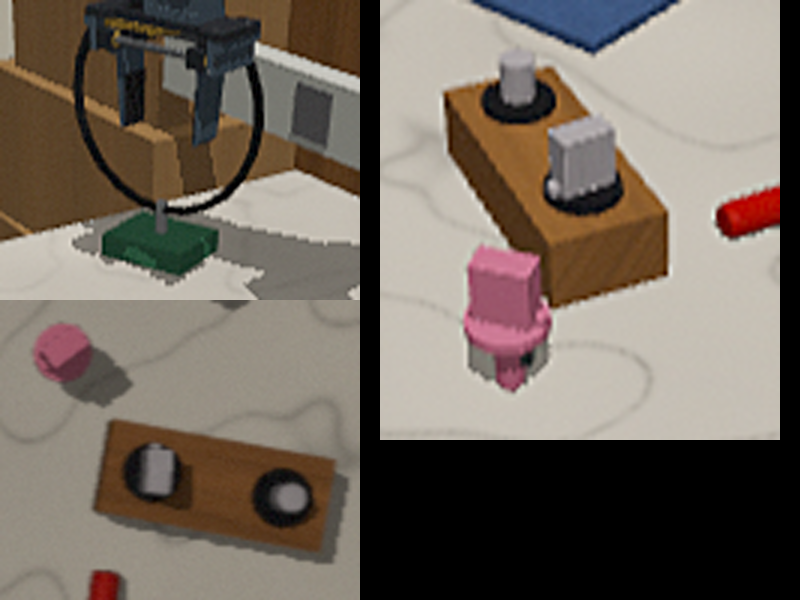

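View pics/crop1.png

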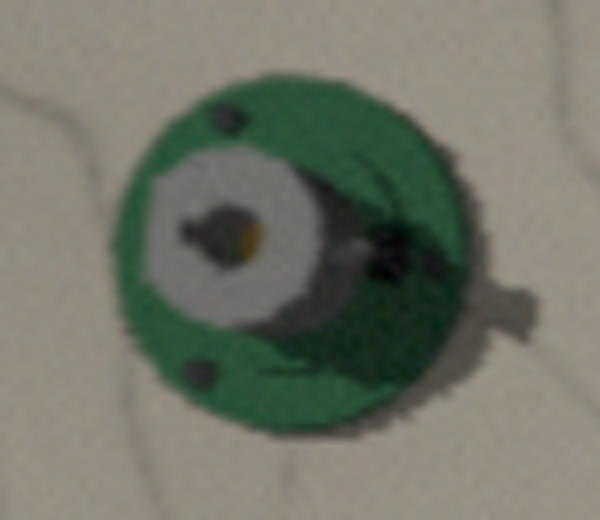

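View pics/crop2.png

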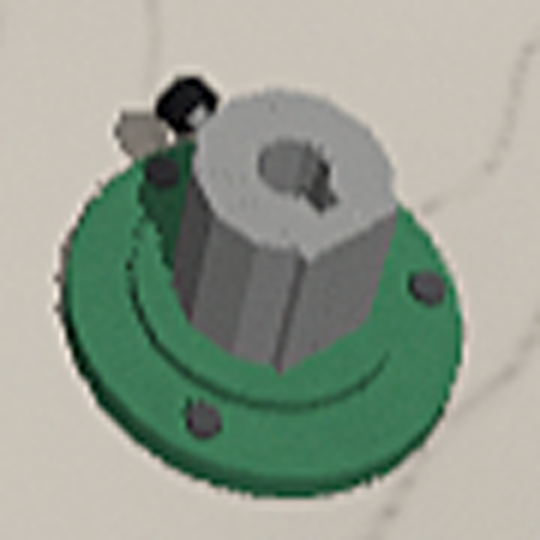

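The candidates are the upright block-grip piece in the rack (scene ≈(300,170), top ≈(381,208)), the round-grip piece beside it (top ≈(427,216)), and a pink lookalike (scene ≈(281,205)). The first fits: it has a bare metal flat-sided block with a small nose and a black disc, and it sits in the rack. The hub is at top ≈(213,180), with its keyway towards image-left (≈ +y). The hoop stand is behind the start pose and off my path. Next I'll move the wrist camera near the rack.

```bash
python3 -m creep '[[0,44,-34.7,0,0,0,0],[0,44,-34.7,0,0,0,0],[0,44,-34.7,0,0,0,0],[0,44,-34.7,0,0,0,0]]' && python3 -m creep '[[0,44,-34.7,0,0,0,0],[0,44,-34.7,0,0,0,0],[0,44,-34.7,0,0,0,9],[0,44,-34.7,0,0,0,9],[0,0,0,0,0,0,0]]'
python3 - <<'E'
from h import *
f=grab('wrist','w1'); s=state(); print(s['ee_pos'],s['ee_rot'],s['time_s'])
print(-f['view'][:3,:3].T@f['view'][:3,3], proj(f,[539,-164,93],True))
E
```

```text
time_s: 0.65
ee_pos: [288.4, -370.5, 213.8]
ee_rot: [-180.0, -0.0, 15.7]
force: [0.8, -0.5, 0.4]
gripper_width: 91.1
time_s: 1.27
ee_pos: [427.2, -194.9, 213.7]
ee_rot: [-180.0, -0.0, -1.7]
force: [-0.6, -0.6, -0.2]
gripper_width: 91.4
[ 425.82625895 -196.26036288  213.59264684] [ 1.79992454e+02  5.95077339e-02 -1.78130602e+00] 1.325
[ 499.0049037  -198.23186669  383.25805486] (np.float64(284.70822273785757), np.float64(77.24521161953245))
```

View pics/w1.png

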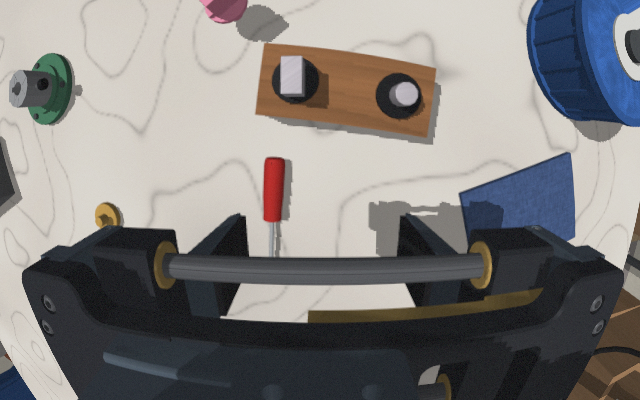

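The view shows the rack with the block grip at ≈(292,78), its disc around (296,80), and the plain grip at ≈(405,95). I'll take a second, closer view.

```bash
python3 -m creep '[[0,27,-16,20,0,0,0],[0,27,-16,20,0,0,0],[0,0,0,0,0,0,0]]'
python3 - <<'E'
from h import *
f=grab('wrist','w2'); s=state(); print(s['ee_pos'],s['ee_rot'],s['time_s'])
g=load('w1')
cv2.imwrite('pics/c2.png',cv2.resize(f['frame'][40:170,230:390],None,fx=5,fy=5,interpolation=2)[:,:,::-1])
cv2.imwrite('pics/c1.png',cv2.resize(g['frame'][30:130,240:400],None,fx=5,fy=5,interpolation=2)[:,:,::-1])
E
```

```text
time_s: 1.7
ee_pos: [479.8, -167.6, 172.3]
ee_rot: [-180.0, 0.2, -2.0]
force: [0.0, 0.2, 0.6]
gripper_width: 91.1
[ 479.38301923 -168.13347128  173.20523054] [-1.79998505e+02  1.58811010e-01 -2.03668076e+00] 1.75
```

View pics/w2.png

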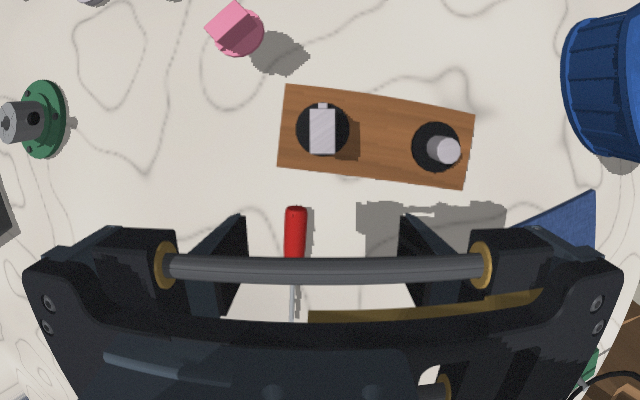

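View pics/c2.png

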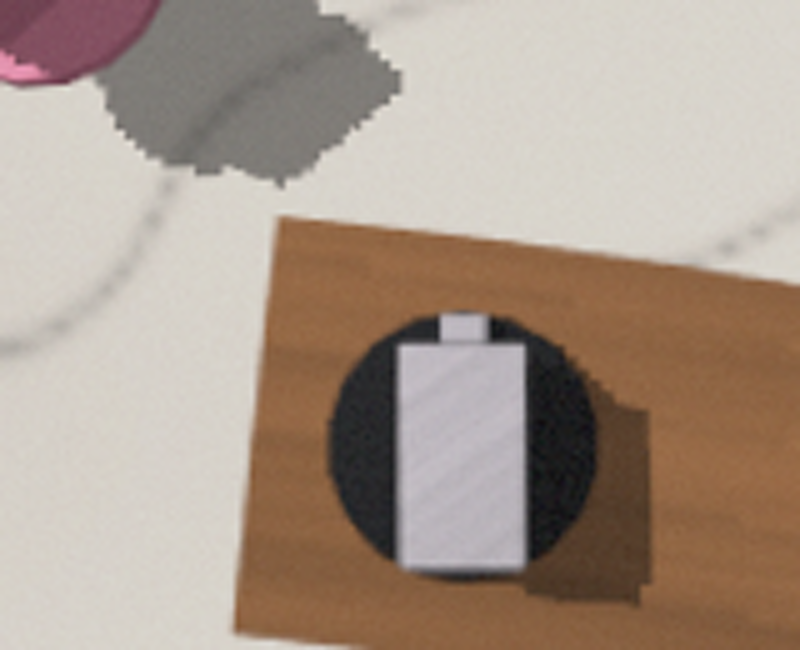

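View pics/c1.png

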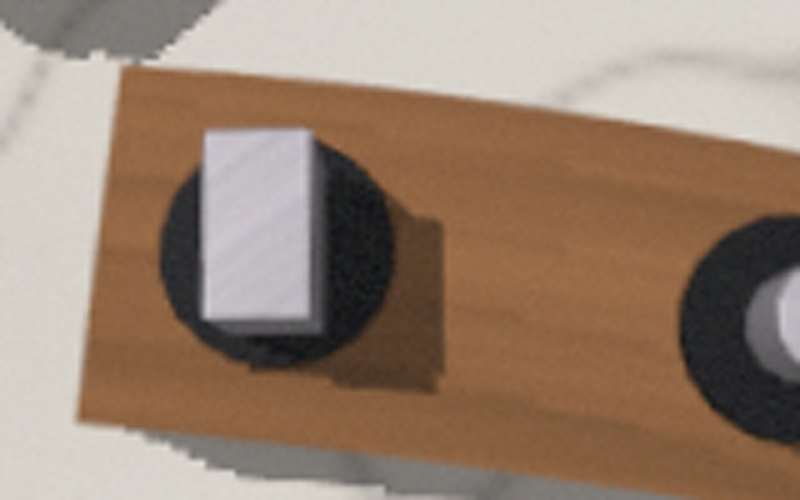

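The crop confirms it: a bare metal rectangular block with its nose at the top (≈(323,106) in w2) on a black disc. That is the keyed spindle. Now I'll triangulate the top-face corners from the two wrist views.

Run:
```python
from h import *
np.set_printoptions(precision=1,suppress=True)
a=load('w1');b=load('w2')
A=np.array([(204,130),(312,129),(311,318),(202,319)])/5+[240,30]-.4
B=np.array([(397,344),(526,344),(527,569),(397,570)])/5+[230,40]-.4
P=[]
for p,q in zip(A,B):
    r=tri(ray(a,*p,True),ray(b,*q,True)); print(*r); P.append(r[0])
P=np.array(P); c=P.mean(0); print('c',c)
for Z in (c[2],100):
  Q=np.array([onz(b,*q,Z,True) for q in B]); Q1=np.array([onz(a,*q,Z,True) for q in A]); print(Z,Q.mean(0),Q1.mean(0))
  for Q in(Q,Q1):
    e=(Q[0]-Q[3])+(Q[1]-Q[2]); print('yaw',np.degrees(np.arctan2(e[1],e[0])),np.linalg.norm(Q[0]-Q[3]),np.linalg.norm(Q[0]-Q[1]))
n=np.array([464,328])/5+[230,40]-.4; print('nose', onz(b,*n,66,True))
# disc centre, crop ellipse in w2
d=np.array([(330,445),(597,445),(463,312),(463,580)]).mean(0)/5+[230,40]-.4; print('disc',onz(b,*d,60,True))
# scene/top checks
t=load('top0'); print('top', onz(t,381.5,207,c[2]))
```

```text
[ 559.3 -160.9   97.1] [np.float64(0.21786685853748716), np.float64(0.2178668585374792)]
[ 558.5 -180.8   96.2] [np.float64(0.03524162263988209), np.float64(0.035241622639841486)]
[ 522.7 -179.8   96.7] [np.float64(0.1224995382341262), np.float64(0.12249953823400102)]
[ 523.5 -159.4   97. ] [np.float64(0.2084236404290594), np.float64(0.20842364042906156)]
c [ 541.  -170.2   96.7]
96.7423784663231 [ 541.  -170.1   96.7] [ 541.  -170.3   96.7]
yaw -1.8384639555086477 35.88769715705466 20.126970855509928
yaw -2.097522415104704 35.93782590921854 19.90161050398366
100 [ 541.1 -170.1  100. ] [ 540.6 -170.6  100. ]
yaw -1.8384639555086832 35.41007149570286 19.859103075535096
yaw -2.0975224151047387 35.529220568560895 19.675333478763516
nose [ 562.5 -171.2   66. ]
disc [ 541.4 -170.3   60. ]
top [ 541.3 -167.    96.7]
```

Block centre is (541,-170), yaw -2°, top at z≈97. The tool yaw already matches, so I'll go over it and down.

```bash
python3 -m creep '[[0,31,0,0,0,0,0],[0,30.5,0,0,0,0,0],[0,0,0,40,0,0,0],[0,0,0,40,0,0,0],[0,0,0,0,0,0,0]]'
python3 - <<'E'
from h import *
f=grab('wrist','w3'); s=state(); print(s['ee_pos'],s['ee_rot'],s['time_s'])
E
```

```text
time_s: 2.38
ee_pos: [538.9, -170.2, 92.2]
ee_rot: [-179.9, 0.4, -2.1]
force: [0.5, 0.7, 0.5]
gripper_width: 91.3
[ 540.81740879 -170.62836937   94.25907236] [ 1.79999560e+02  8.52834601e-02 -2.12813595e+00] 2.425
```

View pics/w3.png

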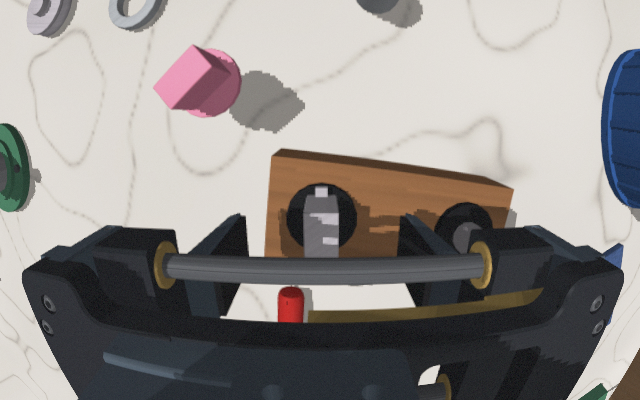

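The block sits centred between the fingers at ≈(321,225), and the plain spindle is clear. I'll descend and close.

```bash
python3 -m creep '[[0,0,0,28,0,0,0],[0,0,0,0,0,0,0],[0.5,0,0,0,0,0,0],[0.9,0,0,0,0,0,0],[0.9,0,0,0,0,0,0]]' 45; python3 -m creep '[[0.9,0,0,0,0,0,0],[0.9,0,0,0,0,0,0],[0.9,0,0,0,0,0,0]]'
```

```text
time_s: 3.05
ee_pos: [542.4, -169.7, 66.9]
ee_rot: [180.0, -0.1, -2.1]
force: [-0.3, 0.2, 0.4]
gripper_width: 64.0
time_s: 3.42
ee_pos: [541.9, -169.5, 65.9]
ee_rot: [180.0, 0.0, -2.1]
force: [0.4, 0.4, -0.4]
gripper_width: 34.1
```

```bash
python3 -m creep '[[1,0,0,0,0,0,0],[1,0,0,0,0,0,0],[1,0,0,0,0,0,0],[1,0,0,0,0,0,0],[1,0,0,0,0,0,0]]' 45
```

```text
time_s: 4.05
ee_pos: [542.0, -169.5, 65.9]
ee_rot: [180.0, 0.0, -2.1]
force: [0.2, 0.4, -1.0]
gripper_width: 20.0
```

The grip holds at 20.0 mm. I'll lift.

```bash
python3 -m creep '[[1,0,0,-15,0,0,0],[1,0,0,-25,0,0,0],[1,0,0,-35,0,0,0],[1,0,0,-35,0,0,0],[1,0,0,-30,0,0,0]]'
python3 - <<'E'
from h import *
f=grab('wrist','w4'); f=grab('scene','s4');s=state(); print(s['ee_pos'],s['ee_rot'],s['time_s'],s['force'],s['gripper_width'])
cv2.imwrite('pics/s4c.png',cv2.resize(f['frame'][60:240,200:400],None,fx=3,fy=3)[:,:,::-1])
E
```

```text
time_s: 4.68
ee_pos: [542.0, -169.6, 208.3]
ee_rot: [180.0, -0.1, -2.1]
force: [0.9, 0.7, -1.2]
gripper_width: 19.9
[ 544.00819451 -170.23684036  210.35556934] [179.84932199  -0.4822063   -2.05812305] 4.775 [ 0.79307215 -0.53158338 -0.9683744 ] 19.74476643773704
```

View pics/w4.png

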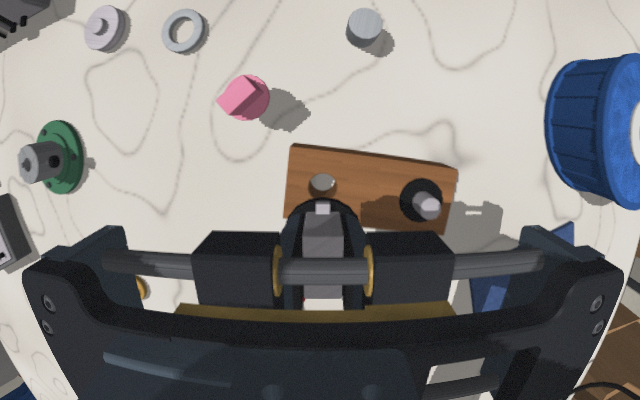

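View pics/s4c.png

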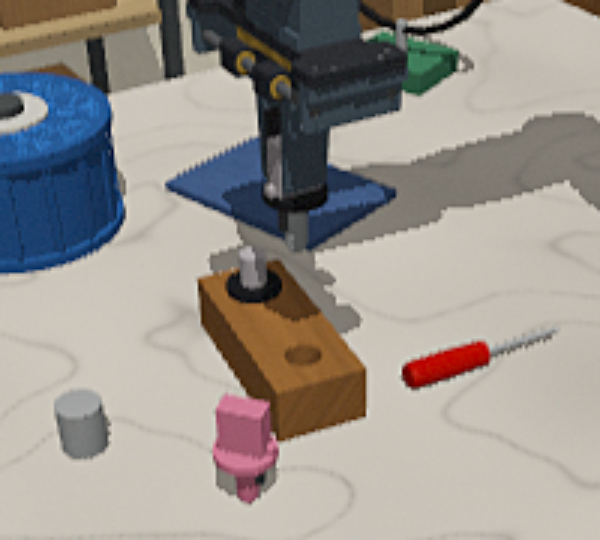

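The spindle is held upright and the plain one stays in the rack. I'll carry it towards the hub and turn to ≈75°.

```bash
python3 -m creep '[[1,2,-20,0,0,0,0],[1,2,-40,0,0,0,0],[1,3,-45,0,0,0,0],[1,3,-45,0,0,0,0],[1,3,-45,0,0,0,0]]'; python3 -m creep '[[1,2,-40,0,0,0,0],[1,2,-30,0,0,0,0],[1,0,-15,0,0,0,0],[1,0,0,0,0,0,-6],[1,0,0,0,0,0,-10]]';python3 -m creep '[[1,0,0,0,0,0,-10],[1,0,0,0,0,0,-10],[1,0,0,0,0,0,-10],[1,0,0,0,0,0,-10],[1,0,0,0,0,0,-10]]';python3 -m creep '[[1,0,0,0,0,0,-8],[1,0,0,0,0,0,-3],[1,0,0,0,0,0,0],[1,0,0,0,0,0,0]]'
python3 - <<'E'
from h import *
f=grab('wrist','w5');s=state(); print(s['ee_pos'],s['ee_rot'],s['time_s'],s['force'],s['gripper_width'])
E
```

```text
time_s: 5.4
ee_pos: [560.7, 27.4, 204.1]
ee_rot: [-180.0, 0.2, -2.0]
force: [0.9, 0.6, -2.0]
gripper_width: 19.8
time_s: 6.02
ee_pos: [568.1, 109.8, 204.8]
ee_rot: [180.0, 0.1, 14.3]
force: [0.1, -0.4, -1.7]
gripper_width: 20.1
time_s: 6.65
ee_pos: [568.2, 109.4, 204.9]
ee_rot: [-179.9, 0.1, 64.2]
force: [-0.1, -0.2, -1.9]
gripper_width: 19.6
time_s: 7.15
ee_pos: [568.7, 109.5, 205.5]
ee_rot: [-180.0, 0.0, 74.9]
force: [-0.2, 0.4, -1.3]
gripper_width: 19.9
[568.74629672 109.56714999 205.58725093] [-1.79964996e+02  2.52483536e-02  7.48943627e+01] 7.2 [-0.68919789  0.90158755 -0.56490731] 20.053121569216202
```

View pics/w5.png

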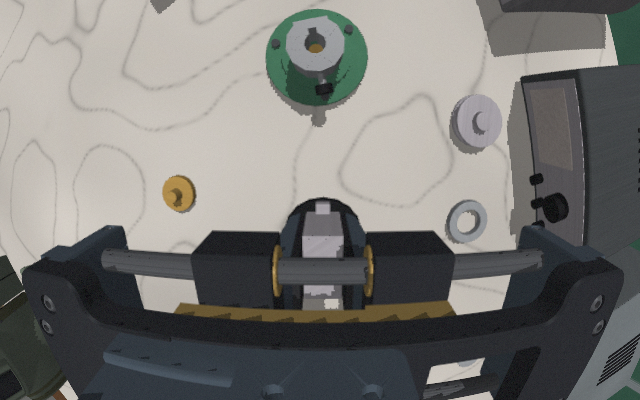

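The hub is at ≈(315,43), keyway pointing up (≈(312,33)) and the lock knob at (323,88). I'll take a closer second view.

```bash
python3 -m creep '[[1,25,0,0,0,0,0],[1,25,0,0,0,0,0],[1,0,0,0,0,0,0]]'
python3 - <<'E'
from h import *
f=grab('wrist','w6');s=state(); print(s['ee_pos'],s['ee_rot'],s['time_s'])
g=load('w5')
cv2.imwrite('pics/h5.png',cv2.resize(g['frame'][5:95,260:370],None,fx=7,fy=7,interpolation=2)[:,:,::-1])
cv2.imwrite('pics/h6.png',cv2.resize(f['frame'][50:160,255:385],None,fx=6,fy=6,interpolation=2)[:,:,::-1])
cv2.imwrite('pics/n6.png',cv2.resize(f['frame'][190:315,270:380],None,fx=4,fy=4,interpolation=2)[:,:,::-1])
E
```

```text
time_s: 7.58
ee_pos: [582.3, 159.8, 205.6]
ee_rot: [-180.0, -0.0, 75.1]
force: [-0.0, -0.0, -2.7]
gripper_width: 19.6
[581.99525046 158.81730133 205.57758914] [-1.79980933e+02  4.58270425e-02  7.50319517e+01] 7.625
```

View pics/h5.png

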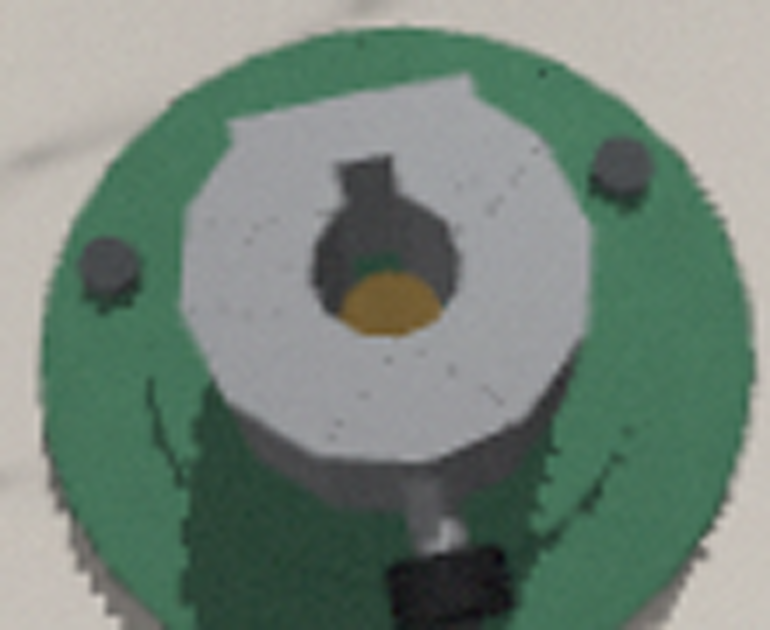

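View pics/h6.png

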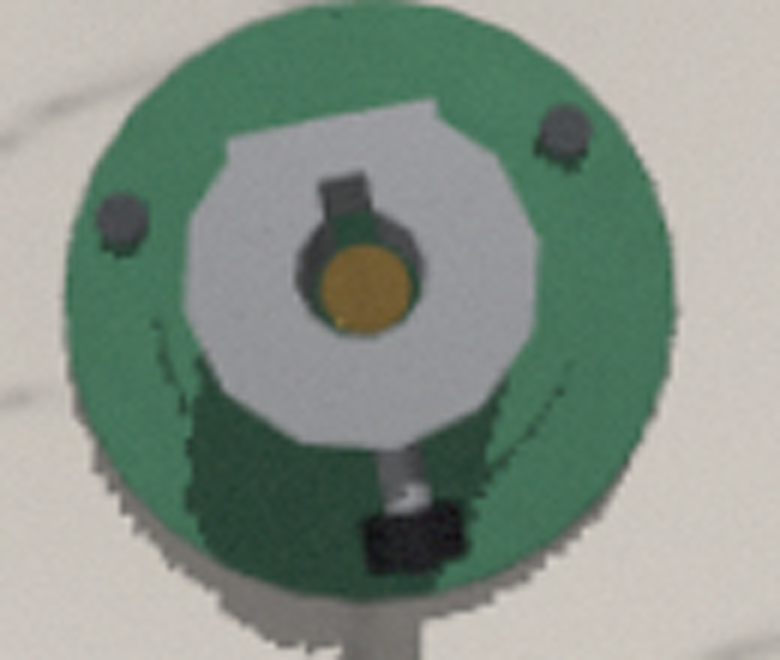

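View pics/n6.png

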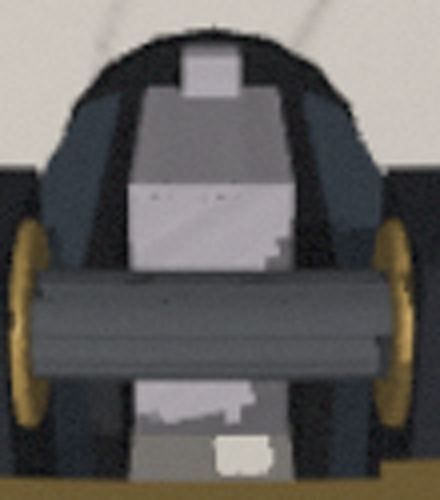

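Run:
```python
from h import *
np.set_printoptions(precision=1,suppress=True)
a=load('w5');b=load('w6')
A=lambda u,v:(u/7+260-.4,v/7+5-.4)
B=lambda u,v:(u/6+255-.4,v/6+50-.4)
for nm,p,q in (('mouth',(385,267),(360,272)),('key',(365,160),(343,179)),('bore l',(310,268),(295,275)),('bore r',(460,268),(425,272)),('flatL',(229,122),(227,138)),('flatR',(471,75),(435,99)),('knob',(450,590),(413,537))):
    print(nm,*tri(ray(a,*A(*p),True),ray(b,*B(*q),True)))
for Z in(74,76):
  for f,C,pts in((a,A,((385,267),(365,160),(229,122),(471,75),(450,590))),(b,B,((360,272),(343,179),(227,138),(435,99),(413,537)))):
    m,k,l,r=[onz(f,*C(*p),Z,True) for p in pts[:4]]; kn=onz(f,*C(*pts[4]),55+(Z-76),True)
    an=lambda d:np.degrees(np.arctan2(d[1],d[0]))
    print(Z,m,'kw',an(k-m),'flat',an(l-r),'(-90)',an(l-r)-90,'knob',an(m-kn),'k-kn',an(k-kn))
# spindle nose & block in w6
n=np.array([(212,72)])[0]/4+[270,190]-.4
s=state(); print(s['ee_pos'])
for q in((145,90),(280,90),(130,183),(296,183),(182,55),(242,55)):
    z= s['ee_pos'][2]+(-5 if q[1] in(90,) else 35 if q[1]==183 else -1)
    print(q,onz(b,q[0]/4+270-.4,q[1]/4+190-.4,z,True),z)
```

```text
mouth [599.5 252.1  73.8] [np.float64(0.0033479851041399618), np.float64(0.00334798510424008)]
key [600.8 267.   78.1] [np.float64(0.022364630360485714), np.float64(0.022364630360475295)]
bore l [589.5 254.2  76.2] [np.float64(0.04059321256627783), np.float64(0.04059321256638586)]
bore r [609.5 249.5  72.6] [np.float64(0.04751927574149523), np.float64(0.04751927574152588)]
flatL [584.5 279.2  73.8] [np.float64(0.16829275824641626), np.float64(0.1682927582461349)]
flatR [618.2 276.1  76.5] [np.float64(0.023445884985963776), np.float64(0.02344588498607967)]
knob [596.4 206.9  53.7] [np.float64(0.15345766064641214), np.float64(0.15345766064651753)]
74 [599.5 252.   74. ] kw 84.82338687104858 flat 176.20539022502584 (-90) 86.20539022502584 knob 86.38828832906205 k-kn 85.97424718553646
74 [599.5 252.1  74. ] kw 85.15979203484461 flat 175.51670503087547 (-90) 85.51670503087547 knob 85.9618325403361 k-kn 85.75733184134593
76 [599.4 251.5  76. ] kw 84.82338687104851 flat 176.2053902250259 (-90) 86.2053902250259 knob 86.39221273798985 k-kn 85.97704594601217
76 [599.5 251.9  76. ] kw 85.15979203484447 flat 175.51670503087558 (-90) 85.51670503087558 knob 85.96006096546431 k-kn 85.75604331637122
[582.  158.8 205.6]
(145, 90) [577.4 177.9 200.6] 200.57758913618835
(280, 90) [596.7 172.8 200.6] 200.57758913618835
(130, 183) [578.  178.9 240.6] 240.57758913618835
(296, 183) [596.7 173.9 240.6] 240.57758913618835
(182, 55) [584.5 182.7 204.6] 204.57758913618835
(242, 55) [592.8 180.5 204.6] 204.57758913618835
```

Hub mouth is at (599.5, 252, ≈75) and the keyway yaw is ≈85.8°. The spindle in hand is aligned with the tool to within 1 mm. I'll turn 10.8° and move above the hub.

```bash
python3 -m creep '[[1,0,0,0,0,0,-5.4],[1,0,0,0,0,0,-5.4],[1,20,2,0,0,0,0],[1,30,3.3,0,0,0,0],[1,30,3,0,0,0,0]]';python3 -m creep '[[1,14.3,2,0,0,0,0],[1,0,0,0,0,0,0],[1,0,0,0,0,0,0]]'
python3 - <<'E'
from h import *
P=[]
for i in range(4):
    f=grab('wrist','w7_%d'%i);s=state(); P.append(np.r_[s['ee_pos'],s['ee_rot']%360])
print(np.round(P,1)); print(s['time_s'],s['gripper_width'],s['force'])
g=grab('scene','s7'); t=grab('top','t7')
cv2.imwrite('pics/s7c.png',cv2.resize(g['frame'][200:370,330:470],None,fx=4,fy=4)[:,:,::-1][:600])
cv2.imwrite('pics/t7c.png',cv2.resize(t['frame'][130:230,170:290],None,fx=5,fy=5)[:,:,::-1])
E
```

```text
time_s: 8.25
ee_pos: [596.5, 238.7, 205.9]
ee_rot: [180.0, -0.0, 85.6]
force: [0.1, -0.3, -0.9]
gripper_width: 20.0
time_s: 8.62
ee_pos: [599.1, 250.4, 205.8]
ee_rot: [-180.0, 0.1, 85.7]
force: [0.8, 0.2, -1.8]
gripper_width: 19.8
[[599.1 250.3 206.  180.    0.   85.7]
 [599.2 250.3 206.  180.    0.   85.7]
 [599.2 250.3 206.1 180.    0.   85.7]
 [599.3 250.4 206.1 180.    0.   85.7]]
8.825 19.543524879692477 [ 0.80143435  0.95162785 -1.41978119]
```

View pics/w7_3.png

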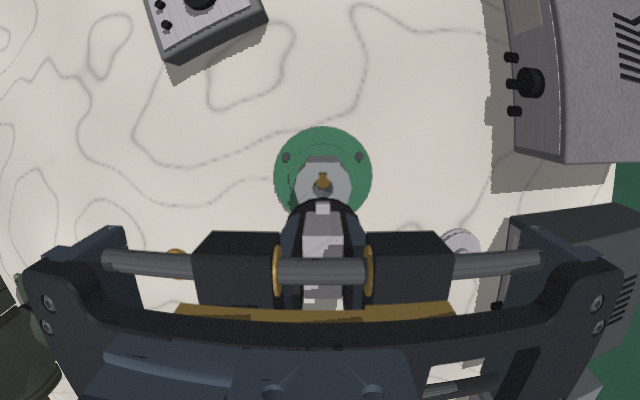

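View pics/s7c.png

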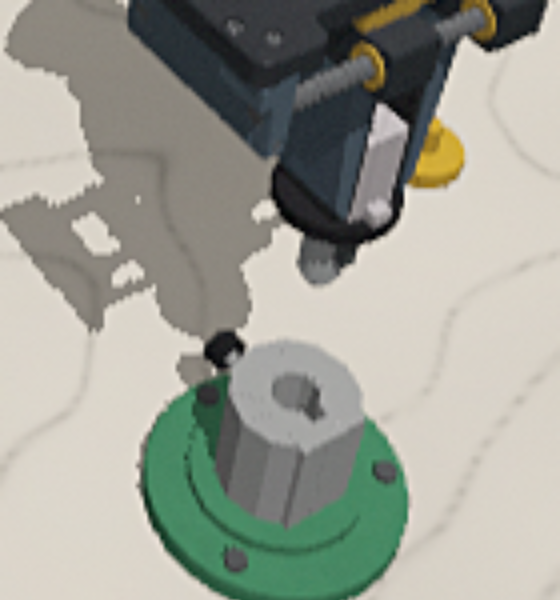

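Aligned, with 1.7 mm left to correct along +y. I'll lower to just above the mouth and check in the wrist and scene views.

```bash
python3 -m creep '[[1,1.7,0.1,20,0,0,0],[1,0,0,25,0,0,0],[1,0,0,12,0,0,0],[1,0,0,0,0,0,0],[1,0,0,0,0,0,0]]'
python3 - <<'E'
from h import *
g=grab('scene','s8'); f=grab('wrist','w8'); s=state(); print(s['ee_pos'],s['ee_rot'],s['force'],s['time_s'])
a=cv2.resize(g['frame'][220:350,340:440],None,fx=4,fy=4,interpolation=2); b=cv2.resize(f['frame'][130:230,270:375],(400,380),interpolation=2)
im=np.zeros((520,800,3),np.uint8); im[:,:400]=a; im[:380,400:]=b; cv2.imwrite('pics/c8.png',im[:,:,::-1])
print(proj(g,[599.5,252,75]),proj(f,[599.5,252,75],True))
E
```

```text
time_s: 9.55
ee_pos: [600.2, 253.1, 150.0]
ee_rot: [179.9, -0.0, 85.7]
force: [-0.1, 0.3, -1.5]
gripper_width: 20.0
[600.12919221 253.14772224 150.0881314 ] [ 1.79887005e+02 -5.04115885e-02  8.57382331e+01] [ 0.15776107 -0.32034259 -2.19630298] 9.65
(np.float64(403.21768277539365), np.float64(297.29500436369636)) (np.float64(321.22693665294076), np.float64(206.93269351337185))
```

View pics/c8.png

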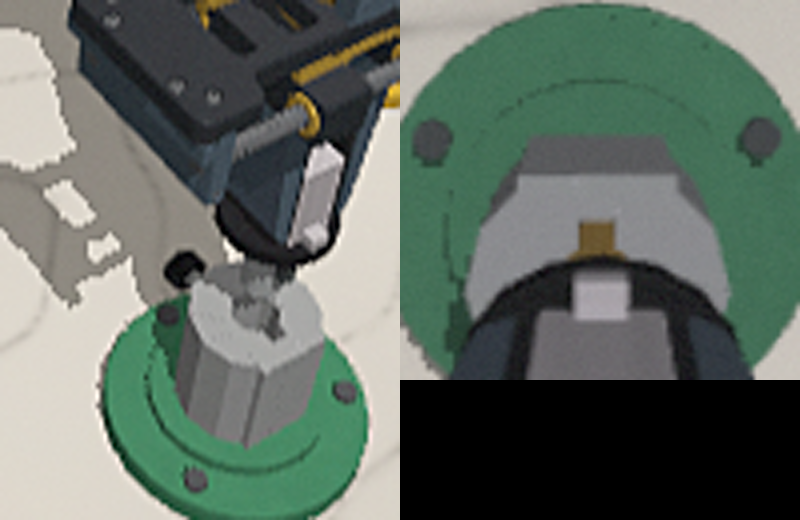

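The nose, keyway and hub are almost on one line, with the key ≈0.5 mm to the right. I'll nudge and insert gently, watching the force.

```bash
python3 -m creep '[[1,-0.7,-0.7,6,0,0,0],[1,0,0,6,0,0,0],[1,0,0,4,0,0,0],[1,0,0,0,0,0,0]]'; python3 -m creep '[[1,0,0,4,0,0,0],[1,0,0,4,0,0,0],[1,0,0,0,0,0,0]]'
python3 - <<'E'
from h import *
g=grab('scene','s9'); f=grab('wrist','w9'); s=state(); print(s['ee_pos'],s['ee_rot'],s['force'],s['torque'],s['time_s'])
a=cv2.resize(g['frame'][220:350,340:440],None,fx=4,fy=4,interpolation=2); b=cv2.resize(f['frame'][130:230,270:375],(400,380),interpolation=2)
im=np.zeros((520,800,3),np.uint8); im[:,:400]=a; im[:380,400:]=b; cv2.imwrite('pics/c9.png',im[:,:,::-1])
E
```

```text
time_s: 10.15
ee_pos: [598.4, 252.2, 132.3]
ee_rot: [-179.9, 0.0, 85.7]
force: [-0.4, -0.2, -1.8]
gripper_width: 19.8
time_s: 10.52
ee_pos: [598.8, 252.5, 124.6]
ee_rot: [180.0, -0.0, 85.7]
force: [0.7, 0.7, -1.9]
gripper_width: 20.0
[598.85505692 252.43236336 124.90552469] [ 1.79987878e+02 -1.42662065e-02  8.57368431e+01] [ 1.00353922  1.4174774  -3.48170872] [ 0.09513301 -0.18587355  0.00199184] 10.625
```

View pics/c9.png

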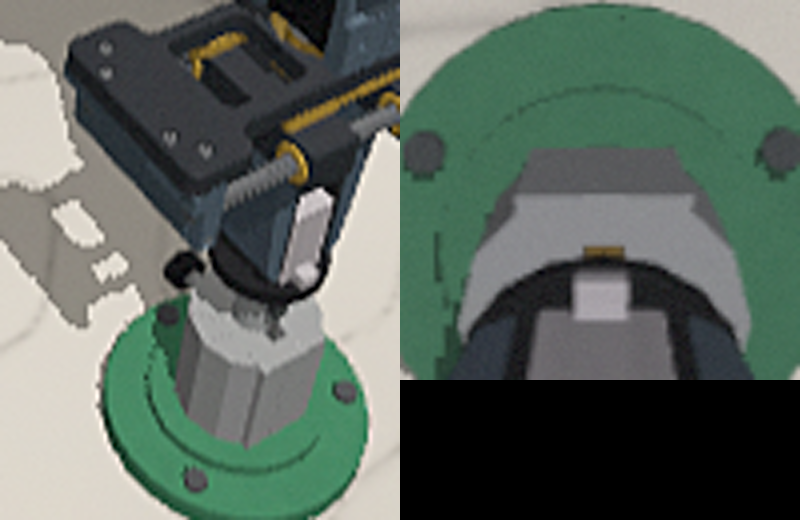

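The tip is ≈10 mm into the bore and lateral forces are low. I'll continue until the key reaches the slot.

```bash
python3 -m creep '[[1,0,0,3,0,0,0],[1,0,0,3,0,0,0],[1,0,0,2,0,0,0],[1,0,0,0,0,0,0],[1,0,0,0,0,0,0]]'; python3 -m creep '[[1,0,0,2,0,0,0],[1,0,0,2,0,0,0],[1,0,0,2,0,0,0],[1,0,0,0,0,0,0]]'
python3 - <<'E'
from h import *
g=grab('scene','s10'); f=grab('wrist','w10'); s=state(); print(s['ee_pos'],s['ee_rot'],s['force'],s['torque'],s['time_s'])
a=cv2.resize(g['frame'][220:350,340:440],None,fx=4,fy=4,interpolation=2); b=cv2.resize(f['frame'][130:230,270:375],(400,380),interpolation=2)
im=np.zeros((520,800,3),np.uint8); im[:,:400]=a; im[:380,400:]=b; cv2.imwrite('pics/c10.png',im[:,:,::-1])
E
```

```text
time_s: 11.25
ee_pos: [598.9, 252.4, 116.8]
ee_rot: [180.0, -0.0, 85.7]
force: [1.2, 1.5, -2.7]
gripper_width: 19.8
time_s: 11.75
ee_pos: [598.9, 252.4, 110.8]
ee_rot: [180.0, -0.0, 85.7]
force: [1.9, 2.9, -2.9]
gripper_width: 19.9
[598.87187138 252.42665793 110.74457347] [ 1.79988380e+02 -1.30625325e-02  8.57378764e+01] [ 1.46492037  1.75818574 -2.41367538] [ 0.55730474 -0.40727489 -0.02736807] 11.85
```

View pics/c10.png

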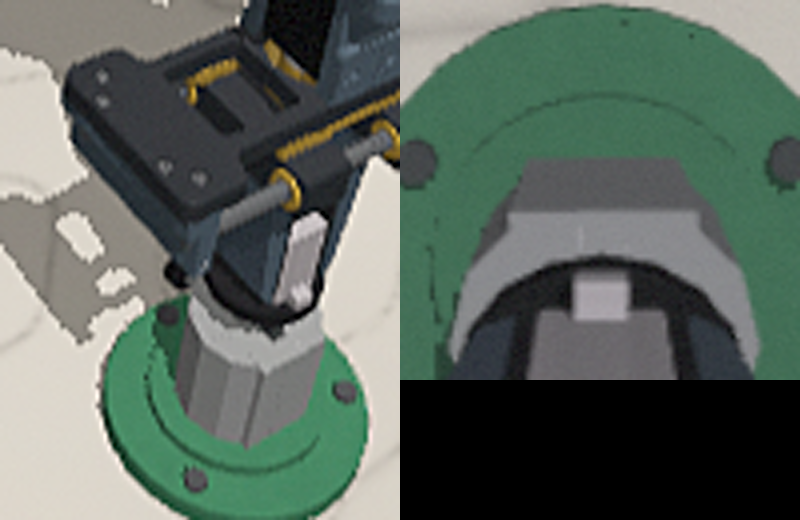

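There is no upward force, so the key is entering. A small side force (+x, +y) shows the hub axis is slightly that way, so I'll nudge 0.5 mm and continue down.

```bash
python3 -m creep '[[1,0.6,0.5,0,0,0,0],[1,0,0,2,0,0,0],[1,0,0,2,0,0,0],[1,0,0,2,0,0,0],[1,0,0,0,0,0,0]]'; python3 -m creep '[[1,0,0,2,0,0,0],[1,0,0,2,0,0,0],[1,0,0,0,0,0,0],[1,0,0,0,0,0,0]]'
```

```text
time_s: 12.48
ee_pos: [599.0, 252.6, 104.5]
ee_rot: [-180.0, 0.0, 85.7]
force: [-0.3, 0.2, -1.3]
gripper_width: 20.2
time_s: 12.98
ee_pos: [599.3, 252.8, 100.9]
ee_rot: [-180.0, 0.0, 85.7]
force: [0.0, 0.3, -1.8]
gripper_width: 19.8
```

```bash
python3 -m creep '[[1,0,0,2,0,0,0],[1,0,0,2,0,0,0],[1,0,0,0,0,0,0]]'; python3 -m creep '[[1,0,0,2,0,0,0],[1,0,0,1,0,0,0],[1,0,0,0,0,0,0],[1,0,0,0,0,0,0]]'; python3 -m creep '[[1,0,0,1,0,0,0],[1,0,0,1,0,0,0],[1,0,0,0,0,0,0],[1,0,0,0,0,0,0]]' 55
python3 - <<'E'
from h import *
g=grab('scene','s11'); f=grab('wrist','w11'); s=state(); print(s['ee_pos'],s['ee_rot'],s['force'],s['torque'],s['time_s'])
a=cv2.resize(g['frame'][220:350,340:440],None,fx=4,fy=4,interpolation=2); b=cv2.resize(f['frame'][130:230,270:375],(400,380),interpolation=2)
im=np.zeros((520,800,3),np.uint8); im[:,:400]=a; im[:380,400:]=b; cv2.imwrite('pics/c11.png',im[:,:,::-1])
E
```

```text
time_s: 13.35
ee_pos: [599.4, 252.9, 97.7]
ee_rot: [180.0, -0.0, 85.7]
force: [-2.0, -1.0, 4.1]
gripper_width: 19.9
time_s: 13.85
ee_pos: [599.4, 252.9, 94.8]
ee_rot: [180.0, -0.0, 85.7]
force: [-1.5, -0.0, 5.3]
gripper_width: 19.7
time_s: 14.35
ee_pos: [599.4, 252.9, 93.0]
ee_rot: [180.0, -0.0, 85.7]
force: [-2.1, -0.9, 7.2]
gripper_width: 19.5
[599.39419796 252.86896547  93.02296186] [ 1.79954839e+02 -1.36053863e-02  8.57446789e+01] [-2.43410255 -0.98262439  6.91321678] [-0.23464194  0.48686321 -0.05039706] 14.45
```

View pics/c11.png

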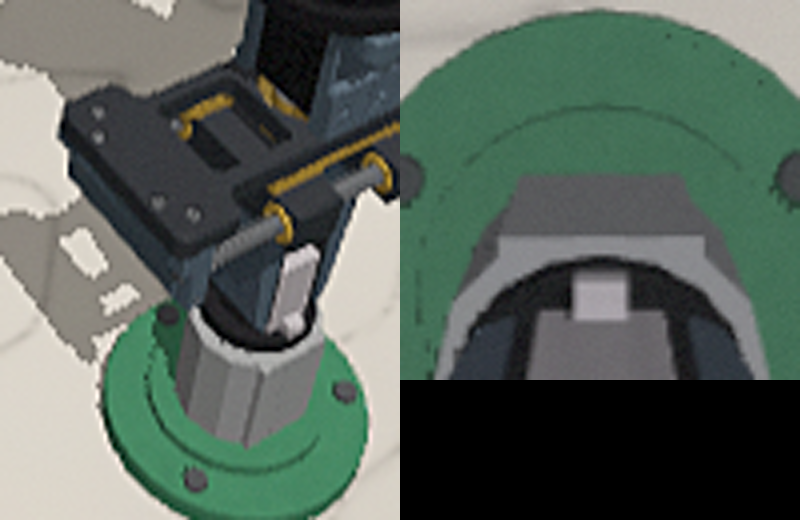

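The spring is engaged (≈9 N net, ≈4 mm in). I'll keep pushing in 1 mm steps until the force jumps at the hub face.

```bash
python3 -m creep '[[1,-0.2,-0.3,1,0,0,0],[1,0,0,1,0,0,0],[1,0,0,0,0,0,0],[1,0,0,0,0,0,0]]'; python3 -m creep '[[1,0,0,1,0,0,0],[1,0,0,0,0,0,0],[1,0,0,0,0,0,0]]'; python3 -m creep '[[1,0,0,1,0,0,0],[1,0,0,0,0,0,0],[1,0,0,0,0,0,0]]'
```

```text
time_s: 14.95
ee_pos: [599.4, 252.9, 91.4]
ee_rot: [179.9, -0.0, 85.7]
force: [-2.4, -0.3, 8.6]
gripper_width: 20.0
time_s: 15.32
ee_pos: [599.3, 252.8, 90.5]
ee_rot: [179.9, -0.0, 85.7]
force: [-2.6, -0.1, 9.0]
gripper_width: 19.7
time_s: 15.7
ee_pos: [599.4, 252.9, 89.9]
ee_rot: [179.9, -0.0, 85.7]
force: [-2.7, -0.3, 11.1]
gripper_width: 19.8
```

```bash
python3 -m creep '[[1,0,0,1,0,0,0],[1,0,0,0,0,0,0],[1,0,0,0,0,0,0]]'; python3 -m creep '[[1,0,0,1,0,0,0],[1,0,0,0,0,0,0],[1,0,0,0,0,0,0]]'
```

```text
time_s: 16.08
ee_pos: [599.4, 252.9, 89.9]
ee_rot: [179.9, -0.1, 85.7]
force: [-4.2, -1.0, 15.7]
gripper_width: 19.5
time_s: 16.45
ee_pos: [599.4, 252.9, 89.8]
ee_rot: [179.9, -0.1, 85.7]
force: [-5.4, -1.8, 18.6]
gripper_width: 19.8
```

Z has stopped at 89.9 while the force rises, so it is seated on a hard stop. I'll add a small margin and check the views.

```bash
python3 -m creep '[[1,0,0,0.7,0,0,0],[1,0,0,0,0,0,0],[1,0,0,0,0,0,0],[1,0,0,0,0,0,0],[1,0,0,0,0,0,0]]'
python3 - <<'E'
from h import *
g=grab('scene','s12'); f=grab('wrist','w12'); s=state(); print(s['ee_pos'],s['ee_rot'],s['force'],s['torque'],s['time_s'],s['gripper_width'])
a=cv2.resize(g['frame'][220:350,340:440],None,fx=4,fy=4,interpolation=2); b=cv2.resize(f['frame'][130:230,270:375],(400,380),interpolation=2)
im=np.zeros((520,800,3),np.uint8); im[:,:400]=a; im[:380,400:]=b; cv2.imwrite('pics/c12.png',im[:,:,::-1])
E
```

```text
time_s: 17.08
ee_pos: [599.4, 252.9, 89.8]
ee_rot: [179.8, -0.1, 85.7]
force: [-5.4, -2.9, 23.1]
gripper_width: 19.9
[599.35233876 252.85220261  89.80331669] [ 1.79840544e+02 -8.06754137e-02  8.57420063e+01] [-5.98344048 -2.22753839 22.6157972 ] [-0.51058696  1.42001919  0.00515779] 17.175 19.54757886137264
```

View pics/c12.png

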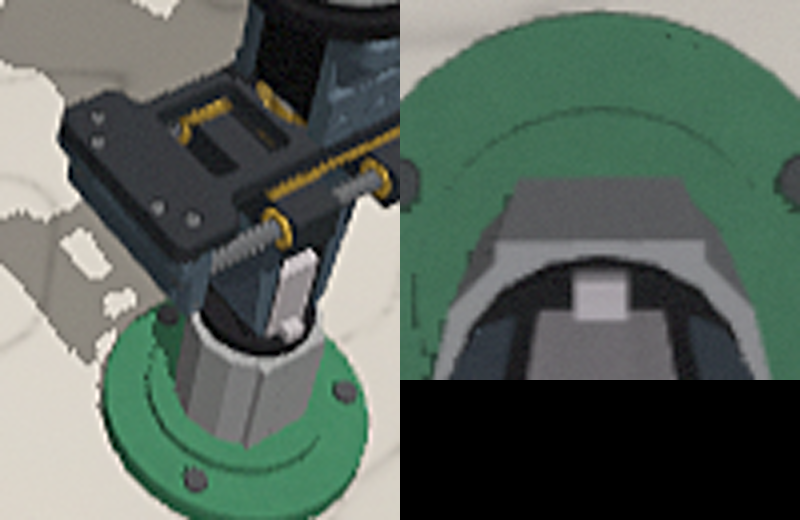

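View pics/s12.png

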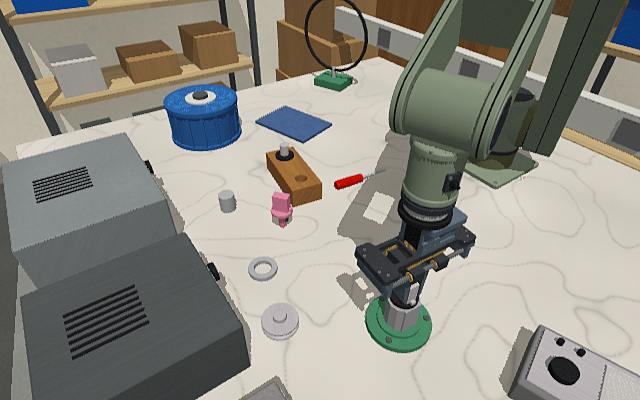

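The disc lies on the hub face at ≈(405,305), the nose is unchanged in the hand, and the plain spindle and bystanders are in place. As a cross-check, TCP was 65.9 with the disc on the rack top (52). It is now 89.8, which puts the disc underside at 75.9, against a hub face at 76.

```bash
python3 -c "
from workcell import *
print(job_done()); s=state(); print(s['ee_pos'],s['force'],s['gripper_width'])"
```

```text
the job is handed in; nothing more can be done
None
the job is handed in; nothing more can be done
```

The keyed spindle is in the green stand's hub with its key in the keyway. The black disc is pressed onto the hub face, and the arm is still holding it there. I handed the job in at about 17 s of robot time, and no verdict was reported.

- **Disc home:** downward travel stopped at TCP z 89.8 mm while the upward force rose to about 23 N, well above the 12 N spring. Relative to how the disc sat on the rack, that puts its underside at 75.9 mm against a 76 mm hub face. That figure takes the text's 52 mm rack height.
- **Alignment:** the tool yaw is 85.7°, against about 85.8° for the keyway measured from the images (individual readings 84.8–86.4°). Tilt is under 0.2°.
- **Grip:** the last commanded grip is 55 N, with the fingers reading 19.5–20 mm on the 20 mm block, and no slip showed in the wrist view.
- **Everything else:** in the last scene picture the plain spindle is still in the rack and the bystanders show no movement.

**Small disagreements:**
- The images gave the block's top at about 97 mm and the hub mouth at about 74 mm, 2–3 mm below the text.
- The final TCP y is about 1 mm off the measured hub axis.
- A side force of about 6 N remained at the end.

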